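# Tip the painted panel over onto the board

## Robot

A 6-joint arm with a two-finger parallel gripper is mounted at the origin on the work surface. World frame = base frame: x ahead of the robot, y to its left, z up, the work surface at z = 0. Lengths are in m, angles in rad, forces in N, time in s.
With the tool pointing down it reaches from about 0.4 to 0.825 m from the base axis. Payload 7 kg.
Tool frame: the origin (TCP) lies midway between the tips of the shut fingers; the grasp point (between the pads) lies 19 mm behind it; z points along the fingers, y is the line along which they close (so a half turn about z gives the same grasp; the last joint's range is limited). The gripper opens to 88 mm and grips with 3 to 60 N. Pads are 19 mm wide; open, the fingers measure 130 mm over their backs; the gripper's body (78 mm by 193 mm) begins 47 mm behind the grasp point.
Start: joints at [1.626, 0.359, 0.012, 0, -1.224, -0.288], TCP at [0.156, 0.657, 0.227] pointing down, gripper open.
Joint ranges: [-3.07, 3.07], [-1.43, 2.12], [-1.02, 1.25], [-3.03, 1.67], [-3.05, -0], [-3.03, 3.03]. Speed limits (rad/s): [2.39, 2.39, 3.01, 3.14, 3.14, 3.14].

## Interface

Orientations are given as [roll, pitch, yaw] about the fixed x, y, z axes, in that order (R = Rz(yaw) Ry(pitch) Rx(roll)).
In Python, from station import arm, grab_frame, camera_params, spot_in gives the robot as it stands.
- The arm moves only by the shell command python3 -m jog 'ROWS' [FORCE]. ROWS is JSON, a list that holds one entry, the list of rows, each a list of 7 numbers: the shift along the tool's x, y, z in mm, then the turn, a rotation vector about the tool's x, y, z in rad, then the finger opening in mm, from 0 to 87.6. In form: [[[x, y, z, wx, wy, wz, fingers], ...]]. A call has 1 to 20 rows; each row is the pose to reach, as a shift and turn from the pose commanded when the call began, along the tool's axes at that moment; what a row does not reach only later rows make up. A row lasts 1/8 s, in which the tool goes at most 62.5 mm and 10.7 degrees, less where a joint would pass 70% of its speed; a pose out of reach is approached as far as the arm can. A call with a gripper value outside its range is refused whole. The fingers move at their own pace and stop on an object; FORCE is the grip in N (left out, the last holds). Time passes only in rows, so rows that repeat a pose let the fingers close. It gives the time, the measured TCP pose, the force, the opening and the grip force at its end, in the units of the state.
- arm.get_state(): the state, without advancing time (a new reading comes with each control period).
- grab_frame(name): name is "side" or "top"; returns (picture, depth): 400x640x3 uint8, blue, green, red; 400x640 float32, m along the optical axis (not along the pixel's ray), 0 where there is no reading.
- camera_params(name): a dict with "mtx" (3x3 intrinsics, pixels), "R" (3x3) and "t" (3): a world point X has camera coordinates R X + t. Camera axes: x right, y down, z forward; pixel columns grow to the right and rows downward; lengths in m; the calibration is good to about 2 mm. A picture is of the moment at which its call begins. camera_params takes no time and is no camera call.
- arm.job_done(): hands the job in; it is judged then, once.
Trained networks look in the newest picture that a camera, given by its name, has taken for a name from the list of things; names that differ only in an ending like _2 or _b are one class to them, and where a whole thing is asked for, a point or a joint stands for the part that bears it (a point fixed in the world has none). Each returns a list of dicts, best first, with "confidence" (0 to 1); they miss things now and then, are a little off and sometimes report something else, mostly with a low value. They report only what shows in the picture. A call takes as long as a camera call. They do not tell look-alikes from the thing itself.
- spot_in(query, camera): "uv" ([column, row] in pixels, amid what is visible of it).
The state is a dict: "t": time; "q": joint angles; "qd": joint speeds; "joint_efforts": joint torques, N m; "eef_pos": TCP position; "ee_rot": TCP orientation; "force": force on the tool from outside, world axes, zero at the start; "moment": the same for the moment, N m; "width": finger opening in m; "gripper_force": force on a finger pad.
Only numpy, scipy, OpenCV 4.12 (cv2) and the standard library are available. Lean on these libraries where they do the work, as an engineer would, in place of code of your own. Each camera call takes 0.05 s, during which the arm holds its last target. There are 200 camera calls.

## Task

Turn the little colour-test panel over so that its bare wooden back is uppermost: push it along the table against the edge of the raised plywood board, then keep working at its free edge so that it tips up against the board and falls over, ending flat and painted face down on the board. Only push with the fingertips: do not pick the panel up or carry it, and leave the jars, bottles, brush and palette knife where they are.

Things in the scene. Friction and masses are not known exactly. Their poses are not given: they have to be found in the camera images.
- panel: Loose square painting panel, 90 x 90 x 15 mm, 60 to 130 g. It starts on the table face up (ochre with nine coloured squares), a few cm in front of the board. Origin: centre of the bare wooden back (the underside at the start). z points out through the painted face; x towards the board at the start (within 20 degrees). Friction coefficient on table and board about 0.5 to 0.7.
- panel_mid (a point): The middle of the panel, half-way through its thickness. With the panel against the board, a forward push of about 7 N at its free edge grips well enough for a rising fingertip to take that edge up.
- panel_lead (a point): Middle of the panel's edge that faces the board at the start (on the lip, 45 mm along +x of the panel, 13.5 mm above the back). This is the edge that meets the board and on which the panel tips.
- panel_tail (a point): Middle of the panel's opposite edge, towards the robot at the start (45 mm along -x of the panel, 13.5 mm above the back): the free edge to push and raise. All four sides are bevelled at the back: below a 3 mm upright lip they slope in to a 74 x 74 mm back, so a fingertip leaning forward gets a little under the lip (its lower corner is 12 mm above the table).
- board: The raised plywood board, 160 mm (its x) by 260 mm (its y) and 20 mm thick, fixed on the table. Origin: centre of its underside, at table height. Its x points away from the robot (within about 20 degrees); its front face at x = -80 mm is an upright 20 mm high wall. The front half of its top is free for the panel to land on.
- board_edge (a point): Middle of the board's front upper edge (80 mm along -x of the board, 20 mm above the table).
- medium: Bystander, to be left alone: white plastic bottle, 52 mm across, 145 tall. Origin: centre of its underside.
- ink: Bystander, to be left alone: black plastic bottle with blue label, 48 mm across, 110 tall. Origin: centre of its underside.
- violet: Bystander, to be left alone: violet paint jar, 50 mm across, 60 tall. Origin: centre of its underside.
- umber: Bystander, to be left alone: dark brown paint jar, 50 mm across, 65 tall. Origin: centre of its underside.
- varnish: Bystander, to be left alone: small amber jar standing on the back half of the board, 44 mm across, 70 tall. Origin: centre of its underside.
- knife: Bystander, to be left alone: palette knife, 200 mm long, lying on the table. Origin: centre of its underside.
- brush: Bystander, to be left alone: brush, 200 mm long, lying on the table. Origin: centre of its underside.
Mind the look-alikes: they are no part of the job. What is shaped like the panel but pink or purple is not meant.

How it is judged:
By the outcome, as a careful person would: the job done as asked, in the order asked, and still so for the second after the job is handed in, with the robot touching nothing.
It also fails if it takes over 51 s, if anything falls off the work surface, if the arm or the gripper's body presses on something with over 40 N, if the wrist force passes 120 N, or if a joint passes its speed limit or range.

## Working session

There is one attempt and no reset: what is moved stays moved. The work goes in short steps, Python scripts to look and compute and a shell command to move; the robot and the scene stay as the last step left them, time stands still between calls to the robot, and variables do not carry over. Pictures are saved under pics/ and viewed, at most 10 in all, crops included, and the job is handed in when it is done.

```bash
mkdir -p pics; ls
cat > h.py <<'E'
import numpy as np, cv2
from station import arm, grab_frame, camera_params, spot_in
def px2w(cam, uv, depth=None, z=None):
    p=camera_params(cam); K,R,t=[np.array(p[k],float) for k in("mtx","R","t")]
    ray=np.linalg.inv(K)@np.array([uv[0],uv[1],1.0])
    o=-R.T@t; d=R.T@ray
    s=depth if depth is not None else (z-o[2])/d[2]
    return o+s*d
def w2px(cam,X):
    p=camera_params(cam); c=np.array(p["R"])@X+np.array(p["t"]).ravel(); u=np.array(p["mtx"])@c
    return u[:2]/u[2]
E
python3 - <<'E'
from h import *
for c in("top","side"):
    im,d=grab_frame(c); cv2.imwrite(f"pics/{c}0.png",im); np.save(f"pics/{c}0.npy",d)
    for n in("panel","board_edge","board","panel_lead","panel_tail"):
        try:
            for r in spot_in(n,c)[:3]:
                u,v=map(int,r["uv"]); print(c,n,r["uv"],round(r["confidence"],2),np.round(px2w(c,r["uv"],depth=d[v,u]),3))
        except Exception as e: print(c,n,e)
s=arm.get_state();print(s["t"],s["eef_pos"],s["ee_rot"])
E
```

```text
pics
top panel [291.5, 229.7] 0.85 [0.44  0.127 0.015]
top panel [339.8, 205.4] 0.75 [ 0.512 -0.014  0.014]
top panel [436.3, 133.2] 0.75 [ 0.731 -0.305  0.018]
top board_edge [344.7, 156.9] 0.78 [ 0.657 -0.029  0.023]
top board [341.5, 156.2] 0.66 [ 0.659 -0.02   0.024]
top panel_lead [436.9, 135.8] 0.97 [ 0.724 -0.307  0.016]
top panel_lead [290.2, 228.3] 0.87 [0.444 0.131 0.014]
top panel_lead [387.6, 257.6] 0.79 [ 0.358 -0.151  0.02 ]
top panel_tail [269.5, 280.1] 0.96 [0.294 0.187 0.017]
top panel_tail [384.0, 258.9] 0.95 [ 0.355 -0.141  0.014]
top panel_tail [289.7, 228.7] 0.69 [0.442 0.132 0.015]
side panel [273.6, 204.9] 0.95 [0.439 0.121 0.015]
side panel [477.1, 272.3] 0.82 [ 0.736 -0.312  0.014]
side panel [210.8, 209.7] 0.71 [0.283 0.179 0.015]
side board_edge [374.4, 214.4] 0.72 [ 0.651 -0.046  0.02 ]
side board [375.9, 214.2] 0.93 [ 0.656 -0.045  0.018]
side board [404.4, 218.3] 0.59 [ 0.674 -0.132  0.059]
side panel_lead [321.5, 226.6] 0.92 [ 0.511 -0.022  0.016]
side panel_lead [478.5, 272.5] 0.9 [ 0.74  -0.313  0.012]
side panel_lead [282.4, 287.3] 0.77 [ 0.349 -0.159  0.015]
side panel_tail [321.5, 227.4] 0.95 [ 0.51  -0.023  0.014]
side panel_tail [479.0, 270.0] 0.92 [ 0.743 -0.31   0.016]
side panel_tail [285.5, 285.1] 0.91 [ 0.357 -0.158  0.016]
0.6 [0.15572362 0.6567557  0.22655636] [ 3.14156594e+00  1.15602987e-05 -2.32793618e-01]
```

View pics/top0.png

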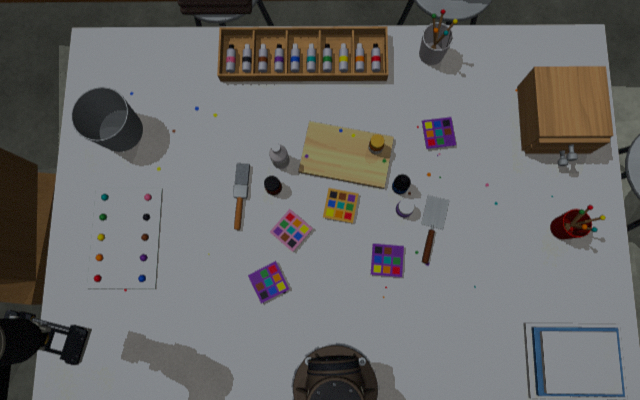

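Run:
```python
from h import *
im=cv2.imread("pics/top0.png"); cv2.imwrite("pics/crop0.png",cv2.resize(im[120:300,240:440],None,fx=3,fy=3,interpolation=cv2.INTER_CUBIC))
```

```text
(no output)
```

View pics/crop0.png

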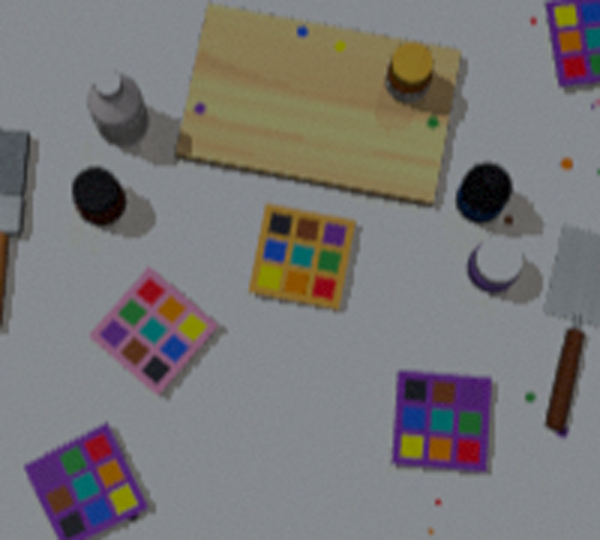

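View pics/side0.png

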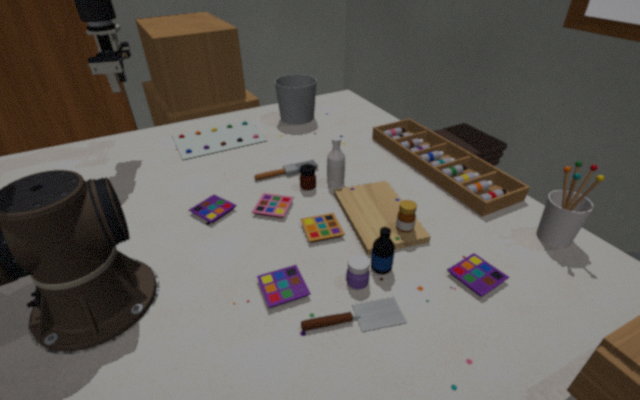

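The panel candidates in the top view are ochre (340,205), pink (291,230), and purple at (436,133), (387,260) and (269,283). Only the ochre one fits the description, and it also lies just in front of the board. The crop confirms this: ochre with nine squares. Next I'll measure the panel and the board edge.

Run:
```python
from h import *
im=cv2.imread("pics/top0.png"); d=np.load("pics/top0.npy")
v,u=np.mgrid[100:260,230:460]
p=camera_params("top"); K,R,t=[np.array(p[k],float) for k in("mtx","R","t")]
P=np.array([px2w("top",(a,b),depth=d[b,a]) for a,b in zip(u.ravel(),v.ravel())]).reshape(*u.shape,3)
# board & panel: saturated non-grey areas
hsv=cv2.cvtColor(im,cv2.COLOR_BGR2HSV)[100:260,230:460]
m=((hsv[...,1]>70)).astype(np.uint8)
m=cv2.morphologyEx(m,cv2.MORPH_CLOSE,np.ones((3,3)))
n,l,s,c=cv2.connectedComponentsWithStats(m)
for i in range(1,n):
    if s[i,4]<300: continue
    pts=np.argwhere(l==i)[:,::-1]+[230,100]
    z=0.02 if s[i,4]>2500 else .015
    W=np.array([px2w("top",q,z=z)[:2] for q in pts])
    r=cv2.minAreaRect((W*1000).astype(np.float32)); print(c[i]+[230,100],s[i,4],r,cv2.boxPoints(r).round(0).tolist())
for q in [(299.3,171.7),(385,187.7)]: print(px2w("top",q,z=.02))
for q in [(265,205),(357,219),(342,310),(250,293)]: print(px2w("top",(q[0]/3+240,q[1]/3+120),z=.015).round(4))
for n in ("ink","violet","umber","medium","varnish"):
    for r in spot_in(n,"top")[:1]:
        a,b=map(int,r["uv"]); print(n,r["uv"],px2w("top",r["uv"],depth=d[b,a]).round(3))
# gradient-based: front edge of board in height
```

```text
Traceback (most recent call last):
  File "h.py", line 4, in px2w
    p=camera_params(cam); K,R,t=[np.array(p[k],float) for k in("mtx","R","t")]
ValueError: time passes only in moves, steps and waits
```

```bash
sed -i 's/^def px2w/import functools\ncamera_params=functools.lru_cache(None)(camera_params)\ndef px2w/' h.py
python3 - <<'E'
from h import *
im=cv2.imread("pics/top0.png"); d=np.load("pics/top0.npy")
hsv=cv2.cvtColor(im,cv2.COLOR_BGR2HSV)[100:260,230:460]
m=((hsv[...,1]>70)).astype(np.uint8)
m=cv2.morphologyEx(m,cv2.MORPH_CLOSE,np.ones((3,3)))
n,l,s,c=cv2.connectedComponentsWithStats(m)
for i in range(1,n):
    if s[i,4]<300: continue
    pts=np.argwhere(l==i)[:,::-1]+[230,100]
    z=0.02 if s[i,4]>2500 else .015
    W=np.array([px2w("top",q,z=z)[:2] for q in pts])
    r=cv2.minAreaRect((W*1000).astype(np.float32)); print(c[i]+[230,100],s[i,4],r,cv2.boxPoints(r).round(0).tolist())
for q in [(299.3,171.7),(385,187.7)]: print(px2w("top",q,z=.02))
for q in [(265,205),(357,219),(342,310),(250,293)]: print(px2w("top",(q[0]/3+240,q[1]/3+120),z=.015).round(4))
for n in ("ink","violet","umber","medium","varnish"):
    for r in spot_in(n,"top")[:1]:
        a,b=map(int,r["uv"]); print(n,r["uv"],px2w("top",r["uv"],depth=d[b,a]).round(3))
E
```

```text
[438.46321839 132.55057471] 870 ((734.5419311523438, -311.96234130859375), (90.12989807128906, 90.61189270019531), 7.1176629066467285) [[684.0, -273.0], [695.0, -363.0], [785.0, -351.0], [774.0, -261.0]]
[346.04574872 154.50993082] 4481 ((666.4508666992188, -32.64122009277344), (259.11248779296875, 161.6153564453125), 78.9944076538086) [[562.0, -144.0], [721.0, -175.0], [771.0, 79.0], [612.0, 110.0]]
[340.21656051 205.21762208] 942 ((512.1830444335938, -15.674121856689453), (90.6064682006836, 91.1301040649414), 79.01609802246094) [[459.0, -51.0], [548.0, -69.0], [566.0, 20.0], [476.0, 37.0]]
[290.8847032  229.80251142] 876 ((439.12548828125, 128.49095153808594), (88.14311981201172, 87.00228118896484), 49.5401611328125) [[377.0, 123.0], [444.0, 67.0], [501.0, 134.0], [435.0, 190.0]]
[387.12101911 251.88535032] 471 ((376.2478332519531, -151.4569854736328), (43.262752532958984, 89.97537231445312), 0.04862377420067787) [[355.0, -106.0], [355.0, -196.0], [398.0, -196.0], [398.0, -106.0]]
[0.61251676 0.10576721 0.02      ]
[ 0.56346281 -0.14745897  0.02      ]
[0.5629 0.0194 0.015 ]
[ 0.5487 -0.0711  0.015 ]
[ 0.4582 -0.0556  0.015 ]
[0.475 0.034 0.015]
ink [397.7, 181.3] [ 0.569 -0.178  0.08 ]
violet [404.9, 209.8] [ 0.49  -0.198  0.064]
umber [271.4, 185.5] [0.56  0.182 0.068]
medium [277.8, 157.1] [0.636 0.162 0.098]
varnish [340.3, 204.9] [ 0.513 -0.016  0.013]
```

Panel and board are aligned, both at about -11.2° yaw. The panel's lead edge is about 30 mm short of the board, and the tail is near (0.468, -0.007). I'll shut the fingers and go behind the tail.

```bash
python3 -m jog '[[[339,286,0,0,0,-0.02,0],[339,286,0,0,0,-0.02,0],[339,286,0,0,0,-0.02,0],[339,286,0,0,0,-0.039,0],[339,286,0,0,0,-0.039,0],[339,286,0,0,0,-0.039,0],[339,286,0,0,0,-0.039,0],[339,286,0,0,0,-0.039,0],[432,575,100,0,0,-0.039,0],[432,575,100,0,0,-0.039,0],[432,575,100,0,0,-0.039,0],[432,575,100,0,0,-0.039,0],[432,575,100,0,0,-0.039,0],[432,575,100,0,0,-0.039,0],[432,575,100,0,0,-0.039,0],[432,575,100,0,0,-0.039,0],[432,575,100,0,0,-0.039,0],[432,575,100,0,0,-0.039,0]]]'
```

```text
t: 3.1
eef_pos: [0.4437, -0.0015, 0.1268]
ee_rot: [-3.141, -0.001, -0.192]
force: [0.4, 1.0, -0.4]
width: 0.0001
gripper_force: 0.0
```

```bash
python3 -m jog '[[[0,0,60,0,0.18,0,0],[0,0,60,0,0.35,0,0],[0,0,90,0,0.35,0,0],[0,0,115,0,0.35,0,0],[0,0,115,0,0.35,0,0]]]'
```

```text
t: 3.72
eef_pos: [0.4769, -0.0089, 0.0571]
ee_rot: [-3.117, -0.25, -0.192]
force: [-1.1, 0.2, -1.0]
width: 0.0004
gripper_force: 0.0
```

```bash
python3 -m jog '[[[-20,0,-5,-0.01,-0.12,0,0],[-33,0,-8,-0.024,-0.25,0,0],[-33,0,-8,-0.024,-0.25,0,0],[-33,0,-8,-0.024,-0.25,0,0]]]'
```

```text
t: 4.22
eef_pos: [0.4435, -0.0033, 0.0568]
ee_rot: [3.141, -0.004, -0.19]
force: [-0.6, -0.4, -0.9]
width: 0.0003
gripper_force: 0.0
```

```bash
python3 -m jog '[[[0,-1,25,0,0,0,0],[0,-1,48,0,0,0,0],[5,-1,49,0,0,0,0],[12,-1,49,0,0,0,0],[16,-1,49,0,0,0,0],[20,-1,49,0,0,0,0],[24,-1,49,0,0,0,0],[28,-1,49,0,0,0,0],[32,-1,49,0,0,0,0],[36,-1,49,0,0,0,0],[38,-1,49,0,0,0,0],[38,-1,49,0,0,0,0]]]'
python3 - <<'E'
from h import *
im,d=grab_frame("top"); cv2.imwrite("pics/t1.png",cv2.resize(im[120:240,270:410],None,fx=4,fy=4,interpolation=cv2.INTER_CUBIC))
E
```

```text
t: 5.72
eef_pos: [0.4814, -0.0087, 0.0081]
ee_rot: [-3.141, -0.002, -0.189]
force: [-0.5, 0.2, 0.0]
width: 0.0008
gripper_force: 0.0
```

View pics/t1.png

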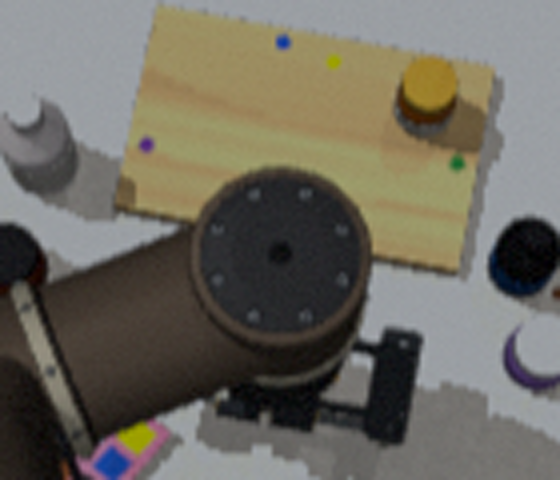

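The arm hides the panel in the top view, so I'll keep pushing by force and check with the side camera.

```bash
python3 -m jog '[[[3,0,0,0,0,0,0],[6,0,0,0,0,0,0],[8,0,0,0,0,0,0],[9,0,0,0,0,0,0]]]';python3 -m jog '[[[1,0,0,0,0,0,0],[2,0,0,0,0,0,0],[2,0,0,0,0,0,0]]]'
python3 - <<'E'
from h import *
im,d=grab_frame("side"); cv2.imwrite("pics/s1.png",cv2.resize(im[140:290,240:440],None,fx=4,fy=4,interpolation=cv2.INTER_CUBIC))
E
```

```text
t: 6.28
eef_pos: [0.49, -0.0105, 0.0081]
ee_rot: [-3.141, -0.001, -0.189]
force: [-1.2, 1.5, 1.1]
width: 0.0002
gripper_force: 1.5
t: 6.65
eef_pos: [0.4901, -0.0109, 0.0078]
ee_rot: [3.142, 0.002, -0.19]
force: [-6.9, 4.7, 4.8]
width: 0.0002
gripper_force: 4.1
```

View pics/s1.png

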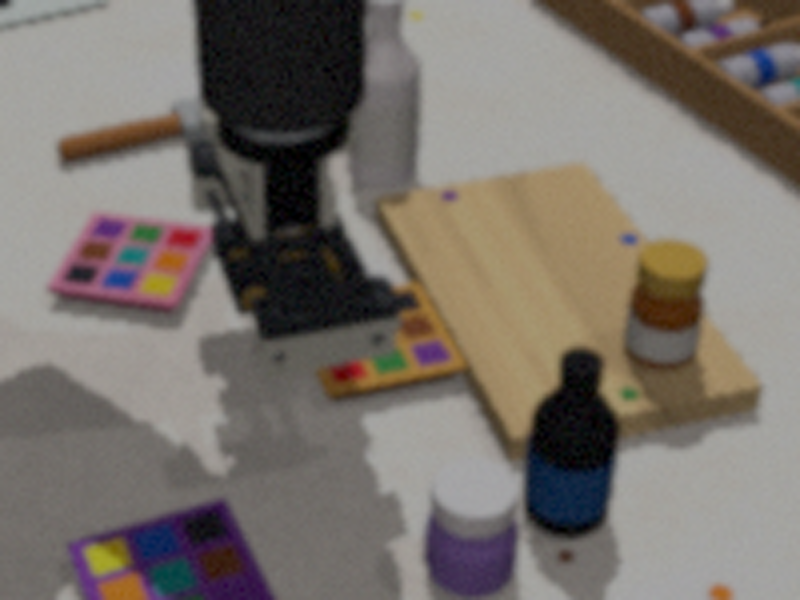

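```bash
python3 -m jog '[[[-8,0,-2,0,0,0,0],[-8,0,-2,0,0.1,0,0],[-8,0,-1,0,0.2,0,0],[-8,0,0,0,0.3,0,0],[-8,0,0,0,0.3,0,0]]]'; python3 -c "
from h import *
print(arm.get_state()['q'])"
```

```text
t: 7.32
eef_pos: [0.5038, -0.0106, 0.0388]
ee_rot: [-3.123, -0.25, -0.188]
force: [-0.9, -0.3, -0.4]
width: 0.0003
gripper_force: 0.0
[ 0.38804874  0.16870622 -1.01438824  0.62442769 -0.20454873  0.39584016]
```

```bash
python3 -m jog '[[[-21,3,-5,-0.02,-0.12,0,0],[-22,3,-5,-0.02,-0.13,0,0],[-24,3,8,-0.02,-0.13,0,0],[-27,3,22,-0.02,-0.13,0,0],[-27,3,26,-0.02,-0.13,0,0],[-27,3,26,-0.02,-0.13,0,0]]]'; python3 -c "
from h import *
print(arm.get_state()['q'])"
```

```text
t: 8.07
eef_pos: [0.4803, -0.0114, 0.0037]
ee_rot: [3.135, -0.112, -0.188]
force: [0.1, -0.1, -0.1]
width: 0.0004
gripper_force: 0.0
[ 0.44023175  0.2674119  -0.84573815  0.19337362 -0.37687846  0.76494378]
```

```bash
python3 -m jog '[[[2,0,-1,0,0.04,0,0],[3,0,-1,0,0.08,0,0],[3,0,-1,0,0.08,0,0]]]'; python3 -c "
from h import *
print(arm.get_state()['q'])"
```

```text
t: 8.45
eef_pos: [0.4876, -0.0108, 0.0093]
ee_rot: [3.139, -0.193, -0.187]
force: [-0.8, -1.1, 0.1]
width: 0.001
gripper_force: 0.0
[ 0.40574273  0.22641847 -1.013836    0.57357156 -0.20240429  0.42245518]
```

```bash
python3 -m jog '[[[-5,0,0,0,-0.035,0,0],[-6,0,4,0,-0.035,0,0],[-6,0,4,0,-0.035,0,0]]]'
```

```text
t: 8.82
eef_pos: [0.4797, -0.011, 0.002]
ee_rot: [3.136, -0.154, -0.186]
force: [0.5, -0.5, -0.1]
width: 0.0003
gripper_force: 0.0
```

```bash
python3 -m jog '[[[5,-2,-1,0,0,0,0],[9,-2,-0.5,0,0,0,0],[12,-2,0,0,0,0,0],[14.5,-2,0.5,0,0,0,0],[14.5,-2,0.5,0,0,0,0]]]'
```

```text
t: 9.45
eef_pos: [0.4913, -0.0128, 0.0028]
ee_rot: [3.134, -0.149, -0.188]
force: [-13.4, 8.2, 4.3]
width: 0.0007
gripper_force: 6.8
```

```bash
python3 -m jog '[[[0.3,0,-2,0,0,0,0],[0.7,0,-4,0,0,0,0],[1.2,0,-6,0,0,0,0],[1.6,0,-8,0,0,0,0],[2,0,-10,0,0,0,0],[2,0,-10,0,0,0,0]]]'
python3 - <<'E'
from h import *
im,d=grab_frame("side"); cv2.imwrite("pics/s2.png",cv2.resize(im[140:290,240:440],None,fx=4,fy=4,interpolation=cv2.INTER_CUBIC))
E
```

```text
t: 10.2
eef_pos: [0.4916, -0.013, 0.0129]
ee_rot: [3.134, -0.149, -0.189]
force: [-11.2, 6.2, 0.5]
width: 0.0006
gripper_force: 6.0
```

View pics/s2.png

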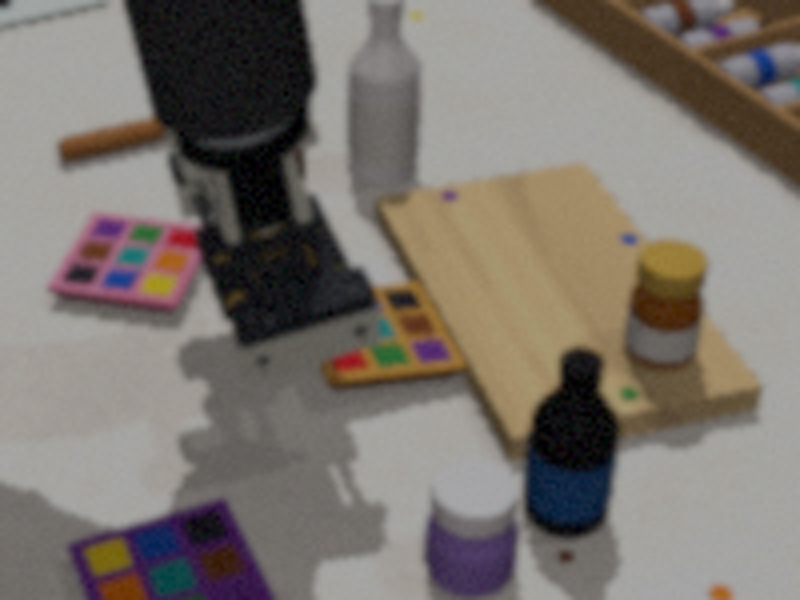

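The side view shows the tail edge lifted clear of the table, with a shadow under the corner at (325,370), and the lead still at the board. I'll continue the arc.

```bash
python3 -m jog '[[[0.6,0,-2,0,0,0,0],[1.2,0,-4,0,0,0,0],[1.8,0,-6,0,0,0,0],[2.5,0,-8,0,0,0,0],[3.2,0,-10,0,0,0,0],[3.8,0,-11.6,0,0,0,0]]]'; python3 -m jog '[[[0.8,0,-2,0,0.01,0,0],[1.6,0,-4,0,0.02,0,0],[2.5,0,-6,0,0.03,0,0],[3.4,0,-8,0,0.04,0,0],[4.3,0,-10,0,0.05,0,0]]]'
```

```text
t: 11.0
eef_pos: [0.4934, -0.0133, 0.0249]
ee_rot: [3.134, -0.149, -0.189]
force: [-12.4, 5.8, 2.7]
width: 0.0004
gripper_force: 6.1
t: 11.62
eef_pos: [0.497, -0.0136, 0.0358]
ee_rot: [3.135, -0.201, -0.188]
force: [-9.3, 1.4, 2.9]
width: 0.0004
gripper_force: 4.1
```

Run:
```python
from h import *
im,d=grab_frame("side"); cv2.imwrite("pics/s3.png",cv2.resize(im[140:290,240:440],None,fx=4,fy=4,interpolation=cv2.INTER_CUBIC))
```

```text
(no output)
```

View pics/s3.png

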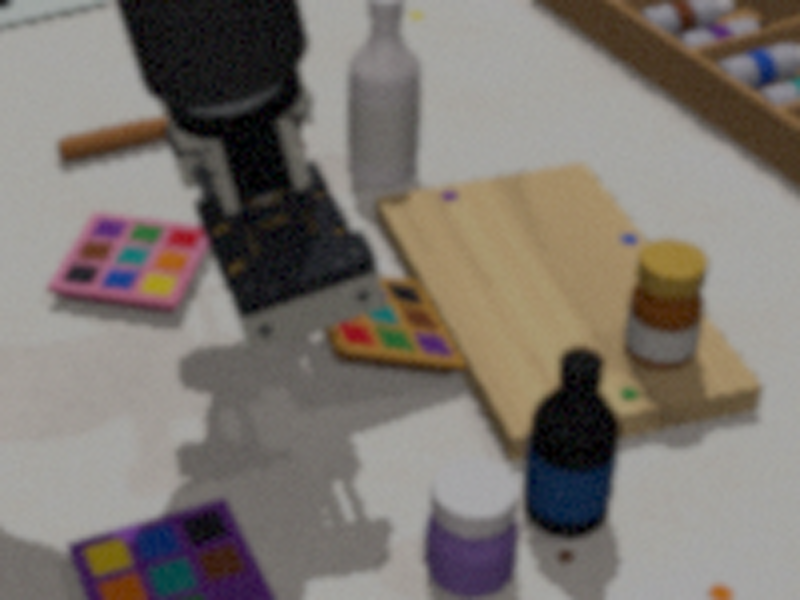

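The tilt is now about 20° and holding well. I'll keep following the arc.

```bash
python3 -m jog '[[[1.2,0,-2,0,0.01,0,0],[2.5,0,-4,0,0.02,0,0],[4,0,-5.9,0,0.03,0,0],[5.6,0,-7.8,0,0.04,0,0],[7.2,0,-9.3,0,0.05,0,0],[8.2,0,-10.6,0,0.05,0,0]]]'; python3 -m jog '[[[2,0,-2,0,0.01,0,0],[4,0,-4,0,0.02,0,0],[6.2,0,-5.8,0,0.03,0,0],[8.4,0,-7.6,0,0.04,0,0],[10.6,0,-9.3,0,0.05,0,0],[12.2,0,-10.4,0,0.05,0,0]]]'
```

```text
t: 12.42
eef_pos: [0.5039, -0.0145, 0.0483]
ee_rot: [3.136, -0.252, -0.188]
force: [-6.0, 1.4, 2.9]
width: 0.0002
gripper_force: 2.8
t: 13.18
eef_pos: [0.5173, -0.0153, 0.0667]
ee_rot: [3.139, -0.296, -0.187]
force: [-0.0, 0.2, -0.0]
width: 0.0009
gripper_force: 0.0
```

Run:
```python
from h import *
im,d=grab_frame("side"); cv2.imwrite("pics/s4.png",cv2.resize(im[140:290,240:440],None,fx=4,fy=4,interpolation=cv2.INTER_CUBIC))
```

```text
(no output)
```

View pics/s4.png

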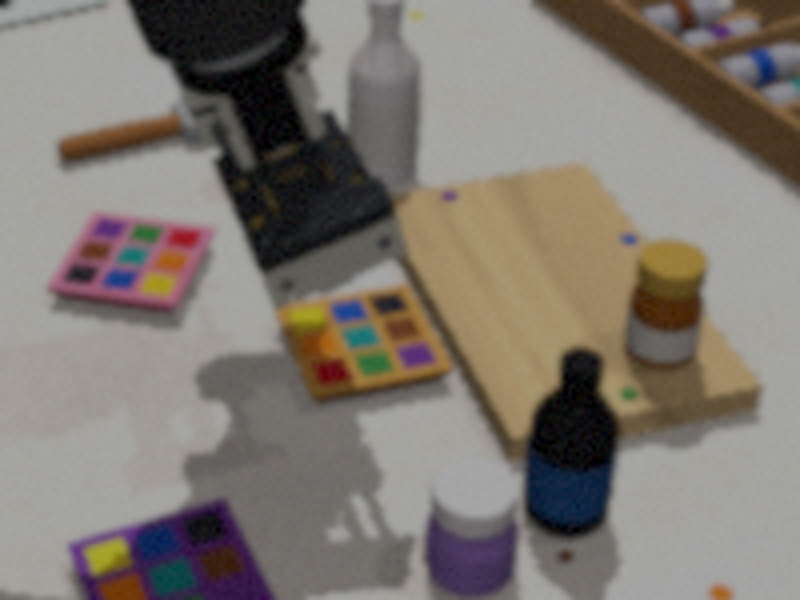

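The panel slid off and dropped flat, now a few mm short of the board. It slipped because the forward force decayed. I'll reset and retry with more forward advance per unit of rise.

```bash
python3 -m jog '[[[-35,0,-10,0,-0.07,0,0],[-43,0,-13,0,-0.14,0,0],[-53,0,16,0,-0.14,0,0],[-60,0,42,0,-0.14,0,0],[-60.5,0,44,0,-0.14,0,0],[-60.5,0,44,0,-0.14,0,0]]]'
```

```text
t: 13.98
eef_pos: [0.4727, -0.0074, 0.007]
ee_rot: [3.138, -0.155, -0.188]
force: [0.7, 1.2, 0.7]
width: 0.0006
gripper_force: 0.0
```

```bash
python3 -m jog '[[[0,0,4,0,0,0,0],[5,0,4.8,0,0,0,0],[9,0,5.4,0,0,0,0],[13,0,6,0,0,0,0],[16,0,6.5,0,0,0,0],[18.5,0,6.9,0,0,0,0],[19,0,7,0,0,0,0]]]'
```

```text
t: 14.85
eef_pos: [0.4914, -0.0112, 0.0023]
ee_rot: [3.138, -0.154, -0.188]
force: [-5.9, 3.9, 3.3]
width: 0.0008
gripper_force: 2.9
```

```bash
python3 -m jog '[[[1.5,0,0,0,0,0,0],[2,0,-2,0,0,0,0],[2.5,0,-4.5,0,0,0,0],[3,0,-7,0,0,0,0],[3.5,0,-10,0,0,0,0]]]'; python3 -m jog '[[[0.8,0,-2.5,0,0,0,0],[1.6,0,-5,0,0,0,0],[2.6,0,-7.5,0,0,0,0],[3.6,0,-10,0,0,0,0],[4.5,0,-12,0,0,0,0]]]'
```

```text
t: 15.48
eef_pos: [0.4917, -0.0119, 0.0121]
ee_rot: [3.136, -0.152, -0.188]
force: [-7.2, 5.6, -0.0]
width: 0.0006
gripper_force: 4.2
t: 16.1
eef_pos: [0.4936, -0.0125, 0.0245]
ee_rot: [3.136, -0.151, -0.188]
force: [-11.3, 7.6, 2.5]
width: 0.0001
gripper_force: 6.1
```

```bash
python3 -m jog '[[[1,0,-2,0,0.02,0,0],[2,0,-4,0,0.04,0,0],[3,0,-6,0,0.06,0,0],[4.1,0,-8,0,0.08,0,0],[5.2,0,-10,0,0.1,0,0]]]'; python3 -m jog '[[[1.3,0,-1.5,0,0.02,0,0],[2.6,0,-3,0,0.04,0,0],[4,0,-4.5,0,0.06,0,0],[5.4,0,-6,0,0.08,0,0]]]'
```

```text
t: 16.73
eef_pos: [0.5016, -0.0136, 0.0402]
ee_rot: [3.138, -0.246, -0.189]
force: [-26.2, 7.0, 12.5]
width: 0.0006
gripper_force: 12.9
t: 17.23
eef_pos: [0.5167, -0.0146, 0.0649]
ee_rot: [-3.137, -0.294, -0.187]
force: [-0.7, -0.1, -0.4]
width: 0.0004
gripper_force: 0.0
```

The cause is clear now. Leaning past about 0.25 hits the reach limit (q3), so the arm hops up and loses the panel. I'll reset and hold the lean at 0.15.

```bash
python3 -m jog '[[[-35,0,-10,0,-0.07,0,0],[-43,0,-13,0,-0.14,0,0],[-53,0,16,0,-0.14,0,0],[-60,0,42,0,-0.14,0,0],[-60.5,0,43,0,-0.14,0,0],[-60.5,0,43,0,-0.14,0,0]]]'
python3 - <<'E'
from h import *
im,d=grab_frame("side")
cv2.imwrite("pics/s5.png",cv2.resize(im[140:290,240:440],None,fx=4,fy=4,interpolation=cv2.INTER_CUBIC))
h=cv2.cvtColor(im,cv2.COLOR_BGR2HSV)
v,u=np.mgrid[190:260,280:370]
m=(h[190:260,280:370,1]>130)&(d[190:260,280:370]>0)
P=np.array([px2w("side",(a,b),depth=d[b,a]) for a,b in zip(u[m],v[m])])
f=np.array([.981,-.192,0]);e=np.array([.588,-.0174,0])
q=(P-e)@f; l=(P-e)@np.array([.192,.981,0])
k=(q<0)&(P[:,2]>0)
print(k.sum(),np.percentile(q[k],[1,5,95,99]),np.percentile(l[k],[1,99]),np.percentile(P[k,2],[5,50,95]))
E
```

```text
t: 17.98
eef_pos: [0.4721, -0.0061, 0.0064]
ee_rot: [-3.138, -0.154, -0.187]
force: [0.6, -0.2, 1.2]
width: 0.0006
gripper_force: 0.0
529 [-0.16376589 -0.1579206  -0.01126971 -0.0090146 ] [-0.10757273  0.08560611] [0.01221523 0.01557729 0.12846508]
```

```bash
python3 -m jog '[[[0,0,4,0,0,0,0],[5,0,4.8,0,0,0,0],[9,0,5.4,0,0,0,0],[13,0,6,0,0,0,0],[16,0,6.5,0,0,0,0],[18.5,0,6.9,0,0,0,0],[20.5,0,7,0,0,0,0],[20.5,0,7,0,0,0,0]]]'; python3 -m jog '[[[1,0,-1,0,0,0,0],[1.5,0,-3,0,0,0,0],[2,0,-5,0,0,0,0],[2.5,0,-7.5,0,0,0,0],[3,0,-10,0,0,0,0]]]'
```

```text
t: 19.02
eef_pos: [0.4918, -0.0101, 0.0017]
ee_rot: [-3.138, -0.152, -0.187]
force: [-5.7, 4.6, 1.3]
width: 0.0002
gripper_force: 3.5
t: 19.65
eef_pos: [0.4918, -0.0109, 0.0115]
ee_rot: [-3.139, -0.15, -0.187]
force: [-8.3, 6.9, -0.0]
width: 0.0004
gripper_force: 4.4
```

```bash
python3 -m jog '[[[0.8,0,-2.5,0,0,0,0],[1.6,0,-5,0,0,0,0],[2.6,0,-7.5,0,0,0,0],[3.6,0,-10,0,0,0,0],[4.5,0,-12,0,0,0,0]]]';python3 -m jog '[[[1,0,-2,0,0,0,0],[2,0,-4,0,0,0,0],[3,0,-6,0,0,0,0],[4.1,0,-8,0,0,0,0],[5,0,-10,0,0,0,0]]]'
```

```text
t: 20.27
eef_pos: [0.4942, -0.0115, 0.024]
ee_rot: [-3.14, -0.15, -0.187]
force: [-8.8, 4.7, 1.3]
width: 0.0001
gripper_force: 4.6
t: 20.9
eef_pos: [0.4973, -0.0122, 0.0346]
ee_rot: [-3.14, -0.149, -0.187]
force: [-10.5, 5.0, 2.8]
width: 0.0003
gripper_force: 5.2
```

```bash
python3 -m jog '[[[1.2,0,-2,0,0,0,0],[2.5,0,-4,0,0,0,0],[3.8,0,-6,0,0,0,0],[5.2,0,-8,0,0,0,0],[6.6,0,-10,0,0,0,0]]]';python3 -m jog '[[[1.7,0,-2,0,0,0,0],[3.4,0,-4,0,0,0,0],[5.1,0,-6,0,0,0,0]]]'
```

```text
t: 21.52
eef_pos: [0.5039, -0.0129, 0.0462]
ee_rot: [-3.138, -0.152, -0.187]
force: [-3.4, 0.1, 0.9]
width: 0.0004
gripper_force: 2.0
t: 21.9
eef_pos: [0.5097, -0.013, 0.0536]
ee_rot: [-3.137, -0.154, -0.187]
force: [-1.4, 0.1, -0.4]
width: 0.0001
gripper_force: 0.2
```

```bash
python3 -m jog '[[[2,0,0.3,0,0,0,0],[4,0,0.6,0,0,0,0]]]'
python3 - <<'E'
from h import *
im,d=grab_frame("side")
cv2.imwrite("pics/s6.png",cv2.resize(im[140:290,240:440],None,fx=4,fy=4,interpolation=cv2.INTER_CUBIC))
h=cv2.cvtColor(im,cv2.COLOR_BGR2HSV)
v,u=np.mgrid[190:260,280:370]
m=(h[190:260,280:370,1]>130)&(d[190:260,280:370]>0)
P=np.array([px2w("side",(a,b),depth=d[b,a]) for a,b in zip(u[m],v[m])])
f=np.array([.981,-.192,0]);e=np.array([.588,-.0174,0])
q=(P-e)@f; l=(P-e)@np.array([.192,.981,0])
k=(q<0.03)&(q>-.11)&(abs(l+.013)<.05)&(P[:,2]<.1)
for a in np.arange(-.11,.03,.01):
    s=k&(abs(q-a)<.005)
    if s.sum()>3: print(round(a,3),s.sum(),np.percentile(P[s,2],[10,50,90]).round(4))
E
```

```text
t: 22.15
eef_pos: [0.5107, -0.0142, 0.0531]
ee_rot: [-3.139, -0.15, -0.188]
force: [-28.8, 15.6, 27.6]
width: 0.0003
gripper_force: 17.2
-0.07 17 [0.0537 0.0577 0.0619]
-0.06 39 [0.0496 0.0594 0.063 ]
-0.05 46 [0.0418 0.05   0.0555]
-0.04 34 [0.0353 0.0423 0.0477]
-0.03 27 [0.0278 0.0349 0.0382]
-0.02 34 [0.0146 0.0244 0.0287]
-0.01 38 [0.0118 0.0173 0.021 ]
-0.0 30 [0.0061 0.01   0.0137]
```

The depth readings show the panel tilted about 41° with its lead in the corner. I was pushing along its own plane, so I'll relieve that force and then follow the arc more upward.

```bash
python3 -m jog '[[[-1.5,0,-1,0,0,0,0],[-2,0,-2,0,0,0,0]]]'
```

```text
t: 22.45
eef_pos: [0.5113, -0.0131, 0.0552]
ee_rot: [-3.137, -0.154, -0.186]
force: [-1.3, -0.3, -1.2]
width: 0.0001
gripper_force: 0.2
```

```bash
python3 -m jog '[[[2,0,-1.7,0,0,0,0],[4,0,-3.4,0,0,0,0]]]'; python3 -m jog '[[[2.2,0,-1.5,0,0,0,0],[4.4,0,-3,0,0,0,0]]]'
```

```text
t: 22.7
eef_pos: [0.5147, -0.0141, 0.0591]
ee_rot: [-3.137, -0.154, -0.187]
force: [-1.4, 0.1, 0.1]
width: 0.0003
gripper_force: 0.2
t: 22.95
eef_pos: [0.5182, -0.015, 0.0626]
ee_rot: [-3.137, -0.153, -0.187]
force: [-1.0, 0.1, -1.4]
width: 0.0004
gripper_force: 0.2
```

```bash
cat > tilt.py <<'E'
from h import *
im,d=grab_frame("side")
cv2.imwrite("pics/last.png",cv2.resize(im[140:290,240:440],None,fx=4,fy=4,interpolation=cv2.INTER_CUBIC))
h=cv2.cvtColor(im,cv2.COLOR_BGR2HSV)
v,u=np.mgrid[170:260,280:390]
m=(h[170:260,280:390,1]>130)&(d[170:260,280:390]>0)
P=np.array([px2w("side",(a,b),depth=d[b,a]) for a,b in zip(u[m],v[m])])
f=np.array([.981,-.192,0]);e=np.array([.588,-.0174,0])
q=(P-e)@f; l=(P-e)@np.array([.192,.981,0])
k=(q<0.1)&(q>-.11)&(l<.04)&(l>-.062)&(P[:,2]<.13)
for a in np.arange(-.11,.1,.01):
    s=k&(abs(q-a)<.005)
    if s.sum()>8: print(round(a,3),s.sum(),np.percentile(P[s,2],[10,50,90]).round(4),l[s].min().round(3))
s=arm.get_state(); p=np.array(s["eef_pos"]); print("tcp q,z",(p-e)@f,p[2])
E
python3 tilt.py
```

```text
-0.06 33 [0.061  0.0666 0.0709] -0.059
-0.05 44 [0.0501 0.062  0.0672] -0.06
-0.04 45 [0.04   0.0516 0.0579] -0.061
-0.03 29 [0.0268 0.0377 0.0445] -0.061
-0.02 22 [0.0166 0.0258 0.0307] -0.06
-0.01 31 [0.0094 0.0181 0.0242] -0.061
-0.0 20 [0.0052 0.008  0.0139] -0.061
tcp q,z -0.06863617309766479 0.06284169174367189
```

```bash
python3 -m jog '[[[2.5,0,-1.4,0,0,0,0],[5,0,-2.8,0,0,0,0],[7.6,0,-4.2,0,0,0,0],[10.2,0,-5.5,0,0,0,0],[12.8,0,-6.7,0,0,0,0],[15.6,0,-7.8,0,0,0,0]]]';python3 tilt.py
```

```text
t: 23.75
eef_pos: [0.532, -0.0177, 0.0727]
ee_rot: [-3.137, -0.153, -0.187]
force: [-0.4, 0.8, 0.8]
width: 0.0005
gripper_force: 0.6
-0.05 20 [0.068  0.0713 0.0741] -0.058
-0.04 52 [0.0568 0.0735 0.079 ] -0.061
-0.03 36 [0.0355 0.0488 0.0605] -0.061
-0.02 32 [0.0184 0.0318 0.0422] -0.06
-0.01 24 [0.0077 0.0162 0.0264] -0.06
-0.0 9 [0.0044 0.0094 0.0129] -0.06
tcp q,z -0.05446072781715204 0.07293652624890218
```

```bash
python3 -m jog '[[[2.8,0,-0.9,0,0,0,0],[5.6,0,-1.8,0,0,0,0],[8.4,0,-2.6,0,0,0,0],[11.4,0,-3.4,0,0,0,0],[14.4,0,-4.1,0,0,0,0],[17.2,0,-4.7,0,0,0,0],[20,0,-5.2,0,0,0,0],[23,0,-5.6,0,0,0,0]]]';python3 tilt.py
```

```text
t: 24.8
eef_pos: [0.5541, -0.0217, 0.0823]
ee_rot: [-3.137, -0.154, -0.187]
force: [-2.5, -1.4, 6.4]
width: 0.0006
gripper_force: 3.0
-0.03 42 [0.0607 0.076  0.0804] -0.055
-0.02 122 [0.0305 0.0553 0.0841] -0.059
-0.01 57 [0.011  0.0265 0.0487] -0.059
-0.0 14 [0.0046 0.0116 0.0217] -0.06
tcp q,z -0.03204833565855424 0.0824391159844278
```

```bash
python3 -m jog '[[[1.5,0,-1.2,0,0,0,0],[4.5,0,-1.8,0,0,0,0],[7.5,0,-2.3,0,0,0,0],[10.5,0,-2.7,0,0,0,0],[13.5,0,-3,0,0,0,0],[16.5,0,-3,0,0,0,0],[20,0,-3,0,0,0,0],[23.5,0,-3,0,0,0,0]]]';python3 tilt.py
```

```text
t: 25.85
eef_pos: [0.576, -0.026, 0.0882]
ee_rot: [-3.137, -0.153, -0.187]
force: [0.5, 0.4, -0.2]
width: 0.0005
gripper_force: 0.0
-0.01 284 [0.0206 0.0484 0.081 ] -0.058
-0.0 107 [0.0132 0.0605 0.0882] -0.061
tcp q,z -0.009681431980298985 0.08832388731505084
```

```bash
python3 -m jog '[[[4,0,0.8,0,0,0,0],[8,0,1.6,0,0,0,0],[12,0,2.4,0,0,0,0],[16,0,3.2,0,0,0,0],[20,0,4,0,0,0,0]]]'; python3 -m jog '[[[4,0,1,0,0,0,0],[8,0,2,0,0,0,0],[12,0,3,0,0,0,0],[16,0,4,0,0,0,0],[20,0,5,0,0,0,0]]]';python3 tilt.py
```

```text
t: 26.52
eef_pos: [0.5959, -0.0298, 0.0871]
ee_rot: [-3.138, -0.153, -0.187]
force: [0.7, 0.1, -0.1]
width: 0.0007
gripper_force: 0.0
t: 27.15
eef_pos: [0.6162, -0.0336, 0.0853]
ee_rot: [-3.137, -0.153, -0.187]
force: [-0.2, -0.7, -0.4]
width: 0.0003
gripper_force: 0.0
-0.01 149 [0.0156 0.0238 0.0337] -0.059
-0.0 199 [0.028  0.0437 0.0548] -0.06
0.01 205 [0.0468 0.0652 0.0766] -0.061
0.02 83 [0.0631 0.0796 0.082 ] -0.059
0.03 19 [0.0733 0.0811 0.0822] -0.06
tcp q,z 0.031232994086368395 0.0853378476606809
```

```bash
python3 -m jog '[[[4,0,1.5,0,0,0,0],[8,0,3.5,0,0,0,0],[12,0,6,0,0,0,0],[16,0,8.5,0,0,0,0],[20,0,11.5,0,0,0,0],[24,0,15,0,0,0,0],[27.5,0,19,0,0,0,0]]]';python3 tilt.py
```

```text
t: 28.08
eef_pos: [0.6458, -0.0391, 0.0706]
ee_rot: [-3.137, -0.153, -0.187]
force: [-0.1, -0.4, -0.2]
width: 0.0003
gripper_force: 0.0
-0.03 119 [0.0243 0.0288 0.0343] -0.06
-0.02 89 [0.0271 0.0343 0.0358] -0.06
-0.01 97 [0.0265 0.0345 0.036 ] -0.061
-0.0 101 [0.0247 0.0342 0.036 ] -0.061
0.01 93 [0.0254 0.0345 0.0361] -0.061
0.02 94 [0.0259 0.0345 0.036 ] -0.061
0.03 89 [0.0261 0.0342 0.0356] -0.06
0.04 91 [0.0263 0.0344 0.0362] -0.061
0.05 19 [0.0207 0.0268 0.0346] -0.06
tcp q,z 0.06101402503101992 0.07005175488767215
```

The panel is over: it lies flat at z≈0.035 on the board, but overhangs the front by about 35 mm. I'll retreat, check, and slide it further on.

```bash
python3 -m jog '[[[4,0,-25,0,0,0,0],[-55,2,-35,0,0,0,0],[-110,5,-42,0,0,0,0],[-131,5,-45,0,0,0,0],[-131,5,-45,0,0,0,0],[-131,5,-45,0,0,0,0]]]'
python3 - <<'E'
from h import *
im,d=grab_frame("side"); cv2.imwrite("pics/s9.png",cv2.resize(im[140:290,240:440],None,fx=4,fy=4,interpolation=cv2.INTER_CUBIC))
E
```

```text
t: 28.88
eef_pos: [0.5117, -0.0185, 0.0957]
ee_rot: [-3.137, -0.154, -0.186]
force: [-0.3, -0.0, -0.5]
width: 0.0004
gripper_force: 0.0
```

View pics/s9.png

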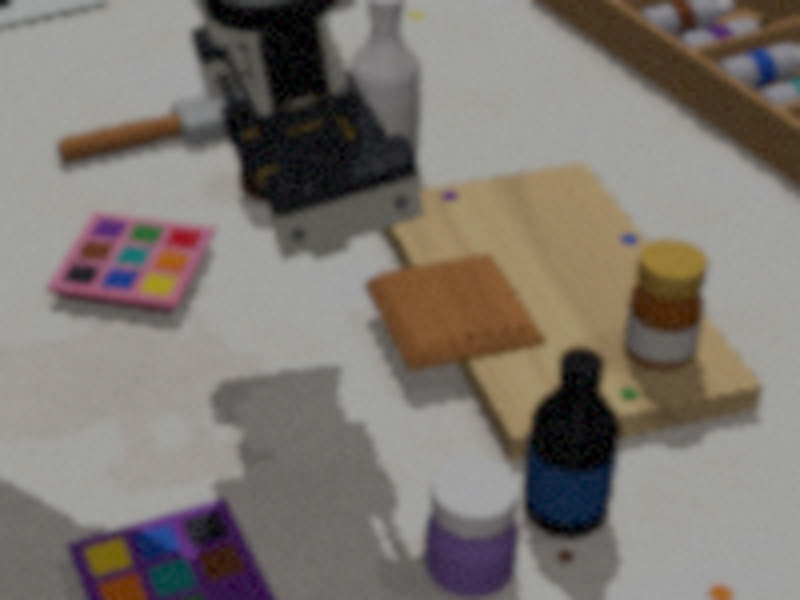

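The wooden back is up: panel at crop (455,310), flat, with the varnish jar well clear at (660,310). Now the slide of about 20 mm further onto the board.

```bash
python3 -m jog '[[[-8,0,40,0,0,0,0],[-12,0,79,0,0,0,0],[-12,0,79,0,0,0,0],[0,0,81,0,0,0,0],[9,0,82.3,0,0,0,0],[14,0,83,0,0,0,0],[18,0,83.7,0,0,0,0],[22,0,84.3,0,0,0,0],[26,0,85,0,0,0,0],[30,0,85.5,0,0,0,0],[33,0,86,0,0,0,0],[36,0,86.4,0,0,0,0],[36,0,86.4,0,0,0,0]]]'; python3 tilt.py
```

```text
t: 30.55
eef_pos: [0.559, -0.0274, 0.0154]
ee_rot: [-3.137, -0.154, -0.187]
force: [-0.4, 0.7, 0.2]
width: 0.0004
gripper_force: 0.0
-0.07 24 [0.0901 0.0975 0.1003] -0.055
-0.02 12 [0.104  0.1068 0.1149] -0.053
-0.01 20 [0.0249 0.0269 0.03  ] -0.06
-0.0 21 [0.0212 0.0276 0.0314] -0.06
0.01 26 [0.0235 0.0274 0.0326] -0.059
0.02 24 [0.0225 0.0281 0.0328] -0.059
0.03 31 [0.0237 0.0293 0.0359] -0.059
0.04 56 [0.0247 0.0335 0.0355] -0.06
0.05 88 [0.0267 0.0343 0.0358] -0.06
0.06 77 [0.0272 0.0344 0.0353] -0.061
tcp q,z -0.026714229260720902 0.015364811120325228
```

```bash
python3 -m jog '[[[-25,0,-4,0,0,0,0],[-38,0,-6,0,0,0,0],[-30,0,-55,0,0,0,0],[-22,0,-110,0,0,0,0],[-20,0,-120,0,0,0,0],[-20,0,-120,0,0,0,0]]]'; python3 tilt.py
```

```text
t: 31.35
eef_pos: [0.5214, -0.0206, 0.1317]
ee_rot: [-3.136, -0.155, -0.187]
force: [-0.1, 0.6, -0.6]
width: 0.0005
gripper_force: 0.0
-0.02 11 [0.0225 0.0242 0.0254] -0.056
-0.01 127 [0.0244 0.0293 0.0352] -0.059
-0.0 98 [0.0255 0.0345 0.0362] -0.06
0.01 94 [0.0265 0.0343 0.036 ] -0.06
0.02 94 [0.027  0.0344 0.0364] -0.059
0.03 94 [0.0268 0.0342 0.036 ] -0.06
0.04 92 [0.028  0.0346 0.0361] -0.059
0.05 91 [0.0273 0.0341 0.0357] -0.059
0.06 79 [0.0255 0.0345 0.0358] -0.059
tcp q,z -0.06542145787966297 0.1304340343548721
```

View pics/last.png

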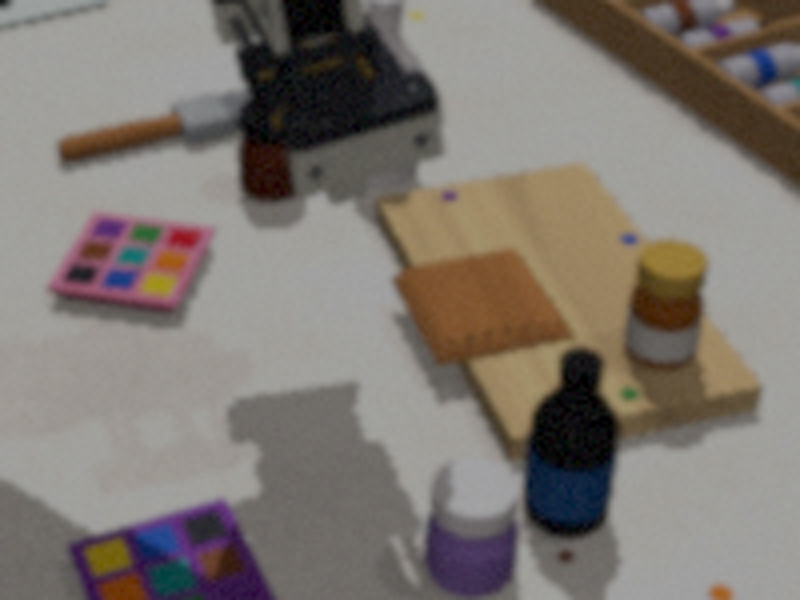

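The panel lies flat on the board with its wooden back up, centred near crop (485,305). The gripper is clear and the bystanders in view are where they were, so I'm handing in.

```bash
python3 -c "
from station import arm
print(arm.job_done())"
```

```text
the job is handed in; nothing more can be done
None
```

The panel is turned over and lies flat, painted face down, on the board with about 17 mm over its front edge; it took three tries at tipping, and I handed in at about 31 s with the robot touching nothing.

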